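Wind the clockwork serving turntable and hold its index plunger out

TASK

Wind the key of the clockwork serving turntable clockwise until it comes up against its stop, and only then pull the plunger's knob fully up, so that its pin leaves the hole in the turntable. Keep the plunger held up while the turntable carries the clay jar round to its end stop, and finish still gripping the raised knob: do not let go of it. The jar must stay standing on the turntable and the other things on the counter must stay where they are.

Things in the scene. Friction and masses are not known exactly. Their poses are not given: they have to be found in the camera images.
- key_grip (a point): Centre of the wing of the wind-up key: a flat upright steel wing 40 mm long (point x), 8 mm thick (point y), 26 mm tall, on a thin vertical stem above the white drive box of the turntable (box 110 x 230 x 58 mm, its metal cover at z = 60 mm). The point is at z = 94 mm, on the key's axis; the wing reaches 13 mm below and above it. Nothing taller than the box is within 70 mm. Turns with the key, so its yaw gives the wing's direction (the wing is the same after half a turn).
- key (a joint): Angle of the key, rad: 0 is run down, grows clockwise seen from above, solid stop at 3.6 (fully wound). Starts at 0. Stiff, 0.1 to 0.2 N m; a ratchet-like drag keeps it where it is left, so it can be let go and grasped anew.
- plunger_knob: Black round knob of the index plunger, 24 mm in diameter, 26 mm tall; the origin is its centre, at z = 105 mm when seated. It stands on an 8 mm steel pin above a steel bracket (top at z = 78 mm, with an 18 mm wide collar to z = 82 mm) that reaches from the drive box over the turntable's rim. Pulled straight up; x and y axes as the drive box (x from the box towards the turntable).
- plunger (a joint): Height by which the plunger is pulled up, m: 0 seated in the turntable's hole, stop at 0.022 (fully up). A spring pushes it down with about 4 N when seated and 9 N fully up, and it snaps back when let go. The pin is clear of the hole from about 0.010.
- seat_hole (a point): Centre of the 12 mm steel-rimmed pin hole, at the upper face of the round wooden turntable (220 mm in diameter, 14 mm thick, top at z = 50 mm). It starts right under the plunger, locked by the pin. With the key wound and the plunger held up the turntable runs by itself, counter-clockwise from above, in about 2 to 4 s, until its end stop 2.4 rad from the start, when this hole is 170 mm from the plunger's axis.
- turntable_top (a point): Centre of the turntable's upper face; the plunger is 92 mm from it, over the rim nearest the robot.
- jar: Lidded clay jar, 72 mm in diameter, 89 mm tall, loose on the turntable, 60 mm from its centre; origin at the centre of its underside. It starts on the robot's right and is carried round the far side to the left.
- plate: Bystander: white porcelain plate, 190 mm in diameter, left of the turntable; origin under its centre.
- mug: Bystander: white mug, 76 mm in diameter, 85 mm tall, right of the drive box; origin under its centre.
- colander: Bystander: steel colander, 220 mm in diameter, 90 mm tall; origin under its centre.
- board: Bystander: round white plastic chopping board, 240 mm in diameter, 14 mm thick; origin under its centre.
- spoon: Bystander: spoon, 200 mm long, lying flat on the counter between the drive box and the robot.
Mind the look-alikes: they are no part of the job. Of the things like the jar, leave any that is green; of the rest the larger one is meant.

How it is judged:
By the outcome, as a careful person would: the job done as asked, in the order asked, and still so for the second after the job is handed in, while the arm keeps its last pose, push and grip.
It also fails if it takes over 58 s, if anything falls off the work surface, if the arm or the gripper's body presses on something with over 40 N, if the wrist force passes 120 N, or if a joint passes its speed limit or range.

ROBOT

A 6-joint arm with a two-finger parallel gripper is mounted at the origin on the work surface. World frame = base frame: x ahead of the robot, y to its left, z up, the work surface at z = 0. Lengths are in m, angles in degrees, forces in N, time in s.
With the tool pointing down it reaches from about 0.35 to 0.875 m from the base axis. Payload 4.2 kg.
Tool frame: the origin (TCP) lies between the finger pads; the fingertips stand 19 mm ahead of it and the grasp point (between the pads) is the TCP; z points along the fingers, y is the line along which they close (so a half turn about z gives the same grasp; the last joint's range is limited). The gripper opens to 87 mm and grips with 3 to 60 N. Pads are 19 mm wide; open, the fingers measure 117 mm over their backs; the gripper's body (75 mm by 190 mm) begins 51 mm behind the grasp point.
Start: joints at [14.817, 22.042, 0.453, 0, -68.411, -14.817], TCP at [0.625, 0, 0.242] pointing down, gripper open.
Joint ranges: [-179.83, 179.83], [-69.29, 118.12], [-61.27, 80.66], [-181.25, 117.63], [-171.15, -9.14], [-177.46, 177.46]. Speed limits (degrees/s): [159.86, 159.86, 180, 180, 180, 180].

INTERFACE

Orientations are given as a 3x3 rotation matrix whose columns are the frame's x, y, z axes.
In Python, from station import r gives the robot as it stands.
- The arm moves only by the tool drive_tool, never from a script. Its argument "steps" is one flat list of numbers, 7 for each row, row after row: the turn, a rotation vector about the tool's x, y, z in rad, then the shift along the tool's x, y, z in m, then the opening, from 0 (shut) to 1 (fully open). A call has 1 to 10 rows; each row shifts and turns the commanded pose from where the row before left it, along the tool's axes as they then stand; what a row does not reach is not made up. A row lasts 1/12 s, in which the tool goes at most 41.7 mm and 7.16 degrees, less where a joint would pass 70% of its speed; a pose out of reach is approached as far as the arm can. A call is refused whole if a number of a shift passes 0.0417 or a number of a turn 0.125, either way. A call with a gripper value outside its range is refused whole. The fingers move at their own pace and stop on an object; the grip force is fixed at half the most. Time passes only in rows, so rows that do not move let the fingers close. It gives the time, the measured TCP pose, the force, the opening and the grip force at its end, in the units of the state.
- r.sense(): the state, without advancing time (a new reading comes with each control period).
- r.capture(name): name is "scene" or "side" or "wrist"; returns the picture (420x560x3 uint8, blue, green, red); there is no depth.
- r.camera_params(name): a dict with "camera_matrix" (3x3 intrinsics, pixels), "extrinsics" (4x4, takes a point from world to camera coordinates). Camera axes: x right, y down, z forward; pixel columns grow to the right and rows downward; lengths in m; the calibration is good to about 2 mm. A picture is of the moment at which its call begins: read the wrist's pose just before it. camera_params takes no time and is no camera call; for the wrist camera it gives the pose at the moment of the call.
- r.finish_job(): hands the job in; it is judged then, once.
The state is a dict: "time_s": time; "joints": joint angles; "joint_velocities": joint speeds; "effort": joint torques, N m; "tcp_pos": TCP position; "ee_rot": TCP orientation; "wrist_force": force on the tool from outside, world axes, zero at the start; "moment": the same for the moment, N m; "gripper_width": opening from 0.0 (shut) to 1.0 (fully open); "gripper_force": force on a finger pad.
Only numpy, scipy, OpenCV 4.12 (cv2) and the standard library are available. Lean on these libraries where they do the work, as an engineer would, in place of code of your own. Each camera call takes 0.05 s, during which the arm holds its last target. There are 200 camera calls.

## Working session

There is one attempt and no reset: what is moved stays moved. The work goes in short steps, Python scripts to look and compute and a tool call to move; the robot and the scene stay as the last step left them, time stands still between calls to the robot, and variables do not carry over. Pictures are saved under pics/ and viewed, at most 10 in all, crops included, and the job is handed in when it is done.

Besides the shell and the picture viewer there is one more tool, called after "Request:" by a JSON object that holds its "op" and its "data". drive_tool: Moves the arm, as the interface text tells. Its arguments: {"type":"object","properties":{"steps":{"type":"array"}},"required":["steps"]}

```bash
mkdir -p pics
python3 - <<'E'
from station import r
import cv2,numpy as np
a=r.capture("scene");b=r.capture("side");w=r.capture("wrist")
for n,i in zip(("scene","side","wrist"),(a,b,w)): cv2.imwrite(f"pics/{n}0.png",i)
for n in ("scene","side","wrist"):
  p=r.camera_params(n);print(n,np.round(p["camera_matrix"],1).tolist(),np.round(p["extrinsics"],3).tolist())
s=r.sense();print({k:np.round(v,3).tolist() for k,v in s.items()})
E
```

```text
scene [[481.4, 0.0, 286.1], [0.0, 481.4, 204.8], [0.0, 0.0, 1.0]] [[-0.851, 0.526, 0.006, 0.478], [0.427, 0.697, -0.576, -0.194], [-0.307, -0.488, -0.817, 1.961], [0.0, 0.0, 0.0, 1.0]]
side [[412.0, 0.0, 278.6], [0.0, 412.0, 203.0], [0.0, 0.0, 1.0]] [[-0.765, -0.644, 0.01, 0.455], [-0.309, 0.354, -0.883, 0.259], [0.565, -0.679, -0.47, 1.11], [0.0, 0.0, 0.0, 1.0]]
wrist [[304.6, 0.0, 285.9], [0.0, 304.6, 214.0], [0.0, 0.0, 1.0]] [[-1.0, 0.001, 0.001, 0.625], [0.001, 0.958, 0.286, -0.035], [-0.001, 0.286, -0.958, 0.391], [0.0, 0.0, 0.0, 1.0]]
{'time_s': 0.15, 'joints': [14.818, 22.081, 0.401, -0.02, -68.412, -14.816], 'joint_velocities': [0.033, -0.102, 0.18, 0.043, -0.017, -0.047], 'effort': [0.0, -39.105, 18.759, 4.222, 0.012, -0.0], 'tcp_pos': [0.625, 0.0, 0.241], 'ee_rot': [[-0.0, -1.0, -0.002], [-1.0, 0.0, -0.0], [0.0, 0.002, -1.0]], 'wrist_force': [-0.138, 0.493, 0.87], 'moment': [-0.057, -0.007, 0.035], 'gripper_force': 0.0, 'gripper_width': 1.002}
```

View pics/scene0.png

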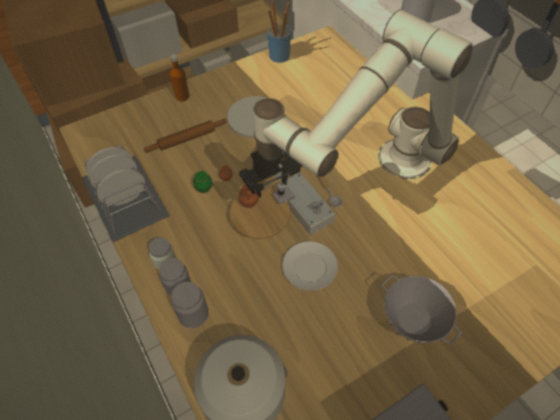

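View pics/wrist0.png

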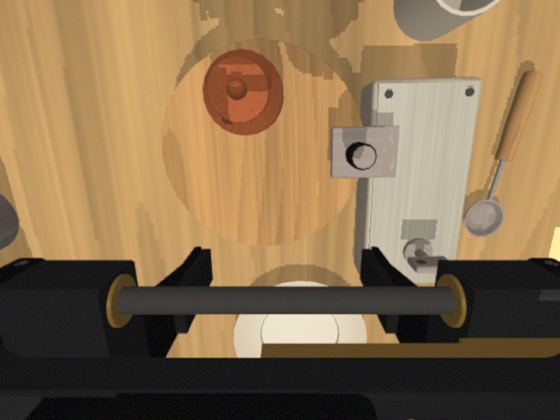

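Wrist view: the turntable is at about (265,140) with the orange-brown jar on it at (243,92). The black plunger knob is at (362,156), the drive box at (420,180), and the key is half hidden by a finger near (425,258). Jar candidates in the scene view are the one on the turntable at (248,197), a small red one at (225,173) and a green one at (203,181). The larger non-green one, on the turntable, is the one meant.

```bash
cat > h.py <<'E'
import numpy as np,cv2
from station import r
def ray(p,uv,z):
    K=p["camera_matrix"];E=np.array(p["extrinsics"]);R=E[:3,:3];c=-R.T@E[:3,3]
    d=R.T@np.linalg.inv(K)@np.array([uv[0],uv[1],1.]);return c+d*(z-c[2])/d[2]
def proj(p,X):
    E=np.array(p["extrinsics"]);q=np.array(p["camera_matrix"])@(E[:3,:3]@np.array(X)+E[:3,3]);return q[:2]/q[2]
E
python3 - <<'E'
from h import *
p=r.camera_params("wrist")
for n,uv,z in [("knobtop",(363,155),.118),("jar",(237,88),.14),("key",(428,260),.1),("boxTL",(374,80),.06),("boxTR",(480,80),.06),("boxBR",(458,283),.06),("ttcentre",(265,142),.05)]:
    print(n,np.round(ray(p,uv,z),3))
a=cv2.imread("pics/scene0.png")[150:260,200:360]
b=cv2.imread("pics/side0.png")
cv2.imwrite("pics/c1.png",cv2.resize(a,None,fx=5,fy=5,interpolation=2))
E
```

```text
knobtop [ 0.559 -0.052  0.118]
jar [ 0.661 -0.103  0.14 ]
key [0.48  0.056 0.1  ]
boxTL [ 0.538 -0.119  0.06 ]
boxTR [ 0.434 -0.119  0.06 ]
boxBR [0.42  0.104 0.06 ]
ttcentre [ 0.647 -0.059  0.05 ]
```

View pics/side0.png

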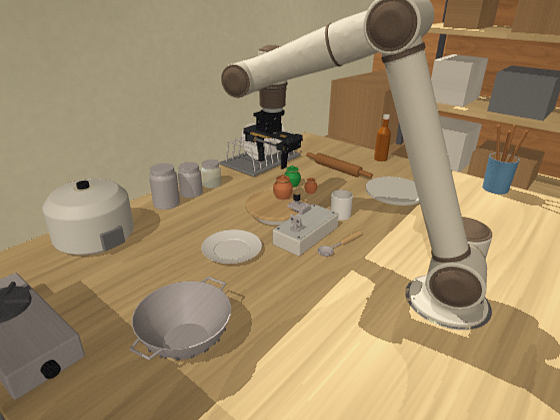

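View pics/c1.png

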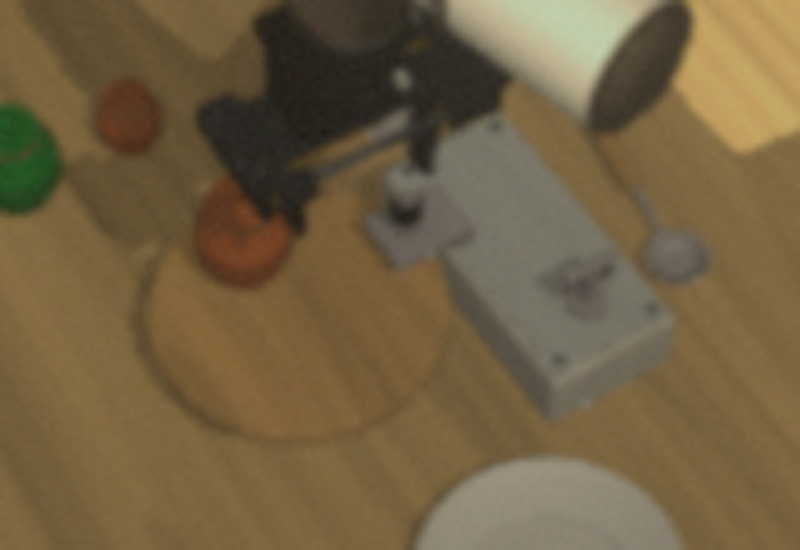

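Side view: box, key and knob are near (305,225), with a mug and small bystanders around them. The crop shows the key's wing at crop pixel (585,275) on the box's left half and the knob at (408,195), with the brown jar on the turntable. The description matches this jar rather than the small red or green ones. The key is about (0.48, 0.055), so I'll move over for a closer look.

Request:
{"op": "drive_tool", "data": {"steps": [0, 0, 0, -0.022, 0.028, 0, 1, 0, 0, 0, -0.022, 0.028, 0, 1, 0, 0, 0, -0.022, 0.028, 0, 1, 0, 0, 0, -0.022, 0.028, 0, 1, 0, 0, 0, -0.022, 0.028, 0, 1, 0, 0, 0, 0, 0, 0, 1, 0, 0, 0, 0, 0, 0, 1]}}

```text
time_s: 0.73
tcp_pos: [0.4839, 0.111, 0.242]
ee_rot: [[0.003, -1.0, 0.001], [-1.0, -0.003, 0.0], [-0.0, -0.001, -1.0]]
wrist_force: [0.0, -0.5, -0.2]
gripper_width: 0.998
gripper_force: 0.0
```

Run:
```python
from h import *
p=r.camera_params("wrist");w=r.capture("wrist");cv2.imwrite("pics/w1full.png",w)
import pickle;pickle.dump(p,open("p1.pkl","wb"))
s=r.sense();print(s["tcp_pos"],s["joints"])
u,v=proj(p,(.48,.055,.1));k=proj(p,(.559,-.052,.118));print(u,v,k)
x0=int(max(0,u-120));y0=int(max(0,v-150));print(x0,y0)
cv2.imwrite("pics/w1.png",cv2.resize(w[y0:y0+200,x0:x0+260],None,fx=3,fy=3,interpolation=2))
```

```text
[0.48478179 0.11046418 0.24184838] [ 3.15906094e+01  9.50169788e+00 -1.70384954e+01  1.25586242e-02
 -6.34217705e+01 -3.15048227e+01]
290.9557552005364 148.39917926448518 [188.43917403   6.48212593]
170 0
```

View pics/w1.png

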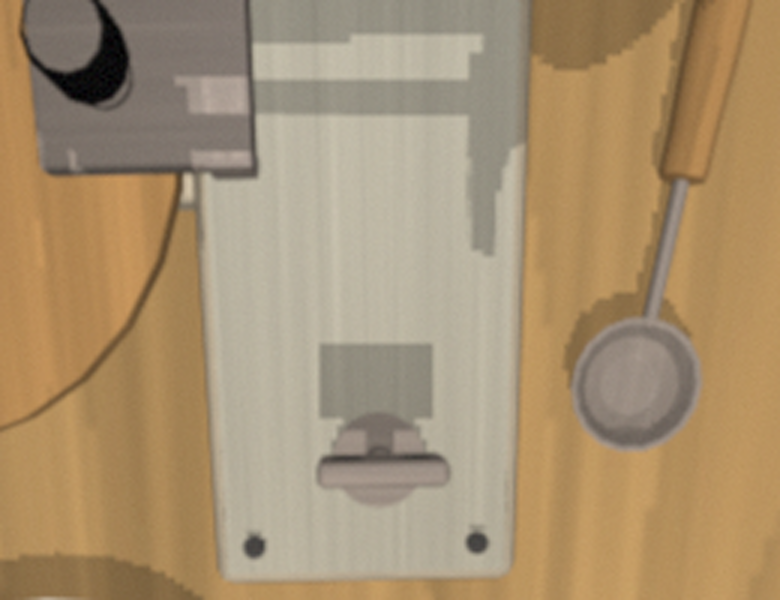

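Crop: the wing's top face runs from (320,475) to (448,472) in crop pixels, nearly along world x. The knob's top disc is centred at about (65,33).

Run:
```python
from h import *
import pickle;p=pickle.load(open("p1.pkl","rb"))
f=lambda x,y:(170+x/3-.3,y/3-.3)
a,b=ray(p,f(320,475),.107),ray(p,f(448,472),.107)
print(a,b,(a+b)/2,np.linalg.norm(a-b),np.degrees(np.arctan2(*(a-b)[1::-1])))
print("boss",ray(p,f(379,459),.061))
print("knob",ray(p,f(65,33),.118))
for x,y in [(203,200),(220,578),(513,570),(530,20)]:print(ray(p,f(x,y),.06))
```

```text
[0.49322159 0.06301734 0.107     ] [0.45472823 0.06202378 0.107     ] [0.47397491 0.06252056 0.107     ] 0.03850618451728881 1.4785547656787694
boss [0.47403347 0.06244951 0.061     ]
knob [ 0.55701457 -0.04921422  0.118     ]
[ 0.53207264 -0.01998935  0.06      ]
[0.53128317 0.1052767  0.06      ]
[0.42494869 0.10202466 0.06      ]
[ 0.42905286 -0.07083914  0.06      ]
```

Request:
{"op": "drive_tool", "data": {"steps": [0, 0, -0.1225, 0, 0, 0.007, 1, 0, 0, -0.1225, 0, 0, 0.007, 1, 0, 0, -0.1225, 0, 0, 0.007, 1, 0, 0, -0.1225, 0, 0, 0.007, 1, 0, 0, -0.1225, 0, 0, 0.007, 1, 0, 0, -0.1225, 0, 0, 0.007, 1, 0, 0, -0.1225, 0, 0, 0.007, 1, 0, 0, -0.1225, 0, 0, 0.007, 1, 0, 0, -0.1225, 0, 0, 0.007, 1, 0, 0, -0.1225, 0, 0, 0.007, 1]}}

```text
time_s: 1.62
tcp_pos: [0.4859, 0.1092, 0.1707]
ee_rot: [[0.942, -0.335, -0.0], [-0.335, -0.942, -0.0], [-0.0, 0.001, -1.0]]
wrist_force: [0.5, -0.3, 0.2]
gripper_width: 1.002
gripper_force: 0.0
```

Request:
{"op": "drive_tool", "data": {"steps": [0, 0, -0.1225, 0, 0, 0.007, 1, 0, 0, -0.1225, 0, 0, 0.007, 1, 0, 0, -0.1225, 0, 0, 0, 1, 0, 0, 0, -0.005, 0.024, 0, 1, 0, 0, 0, -0.005, 0.024, 0, 1, 0, 0, 0, 0, 0, 0, 1, 0, 0, 0, 0, 0, 0, 1]}}

```text
time_s: 2.2
tcp_pos: [0.4766, 0.0604, 0.1573]
ee_rot: [[1.0, 0.018, -0.0], [0.018, -1.0, -0.0], [-0.0, 0.0, -1.0]]
wrist_force: [0.3, 0.5, 0.0]
gripper_width: 1.002
gripper_force: 0.0
```

Run:
```python
from h import *
p=r.camera_params("wrist");w=r.capture("wrist")
s=r.sense();print(s["time_s"],s["tcp_pos"],np.round(s["ee_rot"],3).tolist(),np.round(s["joints"],1))
print(proj(p,(.474,.0625,.107)),proj(p,(.557,-.049,.118)))
cv2.imwrite("pics/w2.png",w)
```

```text
2.25 [0.47688722 0.06113585 0.15742077] [[1.0, 0.02, 0.0], [0.02, -1.0, -0.0], [0.0, 0.0, -1.0]] [ 26.7  12.9 -26.2   0.  -50.8  64.4]
[283.44521405 247.69786516] [479.63094233 124.5103872 ]
```

View pics/w2.png

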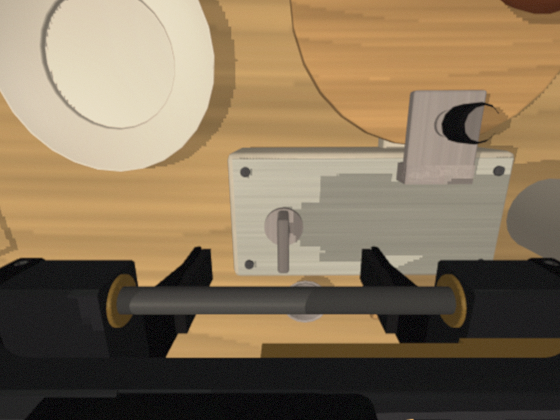

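The wing is at column 283, matching my projection (283, 248), so it lies between the fingers. I'll descend and close.

Request:
{"op": "drive_tool", "data": {"steps": [0, 0, 0, -0.001, -0.0005, 0.021, 1, 0, 0, 0, -0.001, -0.0005, 0.021, 1, 0, 0, 0, -0.001, -0.0005, 0.0215, 1, 0, 0, 0, 0, 0, 0, 0, 0, 0, 0, 0, 0, 0, 0, 0, 0, 0, 0, 0, 0, 0, 0, 0, 0, 0, 0, 0, 0, 0, 0, 0, 0, 0, 0, 0, 0, 0, 0, 0, 0, 0, 0]}}

```text
time_s: 3.0
tcp_pos: [0.4736, 0.0636, 0.095]
ee_rot: [[1.0, 0.022, 0.002], [0.022, -1.0, 0.001], [0.002, -0.001, -1.0]]
wrist_force: [0.1, 0.3, 0.4]
gripper_width: 0.635
gripper_force: 0.0
```

Request:
{"op": "drive_tool", "data": {"steps": [0, 0, 0, 0, 0, 0, 0, 0, 0, 0, 0, 0, 0, 0, 0, 0, 0, 0, 0, 0, 0, 0, 0, 0, 0, 0, 0, 0, 0, 0, 0, 0, 0, 0, 0, 0, 0, 0, 0, 0, 0, 0, 0, 0, 0, 0, 0, 0, 0, 0, 0, 0, 0, 0, 0, 0, 0, 0, 0, 0, 0, 0, 0, 0, 0, 0, 0, 0, 0, 0]}}

```text
time_s: 3.83
tcp_pos: [0.4729, 0.0624, 0.094]
ee_rot: [[1.0, 0.022, -0.001], [0.022, -1.0, -0.001], [-0.001, 0.001, -1.0]]
wrist_force: [2.5, -5.8, 0.3]
gripper_width: 0.096
gripper_force: 30.0
```

Request:
{"op": "drive_tool", "data": {"steps": [0, 0, 0.1, 0, 0, 0, 0, 0, 0, 0.1, 0, 0, 0, 0, 0, 0, 0.1, 0, 0, 0, 0, 0, 0, 0.1, 0, 0, 0, 0, 0, 0, 0.1, 0, 0, 0, 0, 0, 0, 0.1, 0, 0, 0, 0, 0, 0, 0.1, 0, 0, 0, 0, 0, 0, 0.1, 0, 0, 0, 0, 0, 0, 0.1, 0, 0, 0, 0, 0, 0, 0.1, 0, 0, 0, 0]}}

```text
time_s: 4.67
tcp_pos: [0.4732, 0.0629, 0.094]
ee_rot: [[0.555, -0.832, 0.0], [-0.832, -0.555, -0.001], [0.001, 0.0, -1.0]]
wrist_force: [1.3, -2.9, -1.0]
gripper_width: 0.097
gripper_force: 30.0
```

Run:
```python
from h import *
s=r.sense();print({k:np.round(s[k],3).tolist() for k in ("joints","tcp_pos","wrist_force","moment","gripper_width")})
```

```text
{'joints': [27.155, 17.703, -31.092, 0.057, -41.215, 6.518], 'tcp_pos': [0.473, 0.063, 0.094], 'wrist_force': [1.31, -2.949, -1.014], 'moment': [-1.074, -0.489, 0.164], 'gripper_width': 0.097}
```

Winding works, with a moment of 0.16 N m.

Request:
{"op": "drive_tool", "data": {"steps": [0, 0, 0.11, 0, 0, 0, 0, 0, 0, 0.11, 0, 0, 0, 0, 0, 0, 0.11, 0, 0, 0, 0, 0, 0, 0.11, 0, 0, 0, 0, 0, 0, 0.11, 0, 0, 0, 0, 0, 0, 0.11, 0, 0, 0, 0, 0, 0, 0.11, 0, 0, 0, 0, 0, 0, 0.11, 0, 0, 0, 0, 0, 0, 0.11, 0, 0, 0, 0, 0, 0, 0.11, 0, 0, 0, 0]}}

```text
time_s: 5.5
tcp_pos: [0.4737, 0.063, 0.094]
ee_rot: [[-0.49, -0.872, 0.001], [-0.872, 0.49, -0.0], [-0.0, -0.001, -1.0]]
wrist_force: [4.6, -4.1, -2.7]
gripper_width: 0.099
gripper_force: 30.0
```

Request:
{"op": "drive_tool", "data": {"steps": [0, 0, 0.11, 0, 0, 0, 0, 0, 0, 0.11, 0, 0, 0, 0, 0, 0, 0.11, 0, 0, 0, 0, 0, 0, 0.11, 0, 0, 0, 0, 0, 0, 0.11, 0, 0, 0, 0, 0, 0, 0.11, 0, 0, 0, 0, 0, 0, 0.11, 0, 0, 0, 0, 0, 0, 0.11, 0, 0, 0, 0, 0, 0, 0.11, 0, 0, 0, 0, 0, 0, 0.11, 0, 0, 0, 0]}}

```text
time_s: 6.33
tcp_pos: [0.4741, 0.0625, 0.094]
ee_rot: [[-0.999, 0.041, 0.002], [0.041, 0.999, -0.001], [-0.002, -0.001, -1.0]]
wrist_force: [5.5, -8.5, -2.5]
gripper_width: 0.097
gripper_force: 30.0
```

Run:
```python
from h import *
s=r.sense();print({k:np.round(s[k],3).tolist() for k in ("joints","tcp_pos","wrist_force","moment","gripper_width")})
R=np.array(s["ee_rot"]);print(np.degrees(np.arctan2(R[1,0],R[0,0])))
```

```text
{'joints': [27.1, 17.738, -31.077, 0.164, -41.13, -119.556], 'tcp_pos': [0.474, 0.062, 0.094], 'wrist_force': [5.465, -8.498, -2.54], 'moment': [-2.221, -1.626, 0.233], 'gripper_width': 0.097}
177.66721847627977
```

Request:
{"op": "drive_tool", "data": {"steps": [0, 0, 0.08, 0, 0, 0, 0, 0, 0, 0.08, 0, 0, 0, 0, 0, 0, 0.08, 0, 0, 0, 0, 0, 0, 0.08, 0, 0, 0, 0, 0, 0, 0.06, 0, 0, 0, 0, 0, 0, 0, 0, 0, 0, 0]}}

```text
time_s: 6.83
tcp_pos: [0.474, 0.0623, 0.094]
ee_rot: [[-0.914, 0.406, 0.001], [0.406, 0.914, -0.001], [-0.002, -0.001, -1.0]]
wrist_force: [6.2, -7.9, -4.2]
gripper_width: 0.088
gripper_force: 30.0
```

```bash
cat > st.py <<'E'
from h import *
s=r.sense();print({k:np.round(s[k],3).tolist() for k in ("joints","tcp_pos","wrist_force","moment","gripper_width")})
R=np.array(s["ee_rot"]);print(np.degrees(np.arctan2(R[1,0],R[0,0])))
E
python3 st.py
```

```text
{'joints': [27.083, 17.736, -31.084, 0.168, -41.142, -141.158], 'tcp_pos': [0.474, 0.062, 0.094], 'wrist_force': [6.227, -7.932, -4.168], 'moment': [-2.459, -1.676, 0.087], 'gripper_width': 0.088}
156.0516628497027
```

Request:
{"op": "drive_tool", "data": {"steps": [0, 0, 0.03, 0, 0, 0, 0, 0, 0, 0.03, 0, 0, 0, 0, 0, 0, 0, 0, 0, 0, 0]}}

```text
time_s: 7.08
tcp_pos: [0.474, 0.0623, 0.094]
ee_rot: [[-0.889, 0.459, 0.002], [0.459, 0.889, -0.002], [-0.002, -0.001, -1.0]]
wrist_force: [5.5, -7.8, -2.4]
gripper_width: 0.095
gripper_force: 30.0
```

```bash
python3 st.py
```

```text
{'joints': [27.085, 17.737, -31.085, 0.178, -41.142, -144.514], 'tcp_pos': [0.474, 0.062, 0.094], 'wrist_force': [5.452, -7.831, -2.351], 'moment': [-2.421, -1.738, 0.228], 'gripper_width': 0.095}
152.70578350756045
```

Request:
{"op": "drive_tool", "data": {"steps": [0, 0, 0.04, 0, 0, 0, 0, 0, 0, 0.04, 0, 0, 0, 0, 0, 0, 0, 0, 0, 0, 0]}}

```text
time_s: 7.33
tcp_pos: [0.4739, 0.0623, 0.0941]
ee_rot: [[-0.85, 0.527, 0.001], [0.527, 0.85, -0.002], [-0.002, -0.001, -1.0]]
wrist_force: [5.2, -7.3, -2.0]
gripper_width: 0.102
gripper_force: 31.4
```

```bash
python3 st.py
```

```text
{'joints': [27.1, 17.733, -31.09, 0.189, -41.162, -149.058], 'tcp_pos': [0.474, 0.062, 0.094], 'wrist_force': [5.19, -7.345, -1.986], 'moment': [-2.319, -1.493, 0.56], 'gripper_width': 0.102}
148.1845570675029
```

The moment rose to 0.56 N m at 3.72 rad commanded, so the key is on its stop. I'll release it and lift.

Request:
{"op": "drive_tool", "data": {"steps": [0, 0, 0, 0, 0, 0, 0.7, 0, 0, 0, 0, 0, 0, 0.7, 0, 0, 0, 0, 0, 0, 0.7, 0, 0, 0, 0, 0, 0, 0.7, 0, 0, 0, 0, 0, 0, 0.7, 0, 0, 0, 0, 0, 0, 0.7, 0, 0, 0, 0, 0, -0.02, 0.7, 0, 0, 0, 0, 0, -0.025, 0.7, 0, 0, 0, 0, 0, -0.025, 0.7, 0, 0, 0, 0, 0, -0.01, 0.7]}}

```text
time_s: 8.17
tcp_pos: [0.4746, 0.0639, 0.1773]
ee_rot: [[-0.849, 0.528, 0.005], [0.528, 0.849, 0.002], [-0.004, 0.004, -1.0]]
wrist_force: [0.2, 0.5, 0.7]
gripper_width: 0.684
gripper_force: 0.0
```

Request:
{"op": "drive_tool", "data": {"steps": [0, 0, 0, -0.026, -0.01, 0, 0.7, 0, 0, 0, -0.026, -0.01, 0, 0.7, 0, 0, 0, -0.026, -0.01, 0, 0.7, 0, 0, 0, -0.026, -0.01, 0, 0.7, 0, 0, 0, -0.026, -0.011, 0, 0.7, 0, 0, 0, 0, 0, 0, 0.7, 0, 0, 0, 0, 0, 0, 0.7]}}

```text
time_s: 8.75
tcp_pos: [0.5566, -0.0496, 0.1734]
ee_rot: [[-0.848, 0.53, -0.001], [0.53, 0.848, 0.0], [0.001, -0.0, -1.0]]
wrist_force: [-0.7, -0.1, -0.2]
gripper_width: 0.695
gripper_force: 0.0
```

```bash
python3 st.py
python3 - <<'E'
from h import *
import pickle
p=r.camera_params("wrist");w=r.capture("wrist");pickle.dump(p,open("p3.pkl","wb"))
print(proj(p,(.558,-.050,.118)),proj(p,(.558,-.05,.092)),proj(p,(.474,.0625,.107)))
cv2.imwrite("pics/w3.png",w)
E
```

```text
{'joints': [11.513, 19.068, -14.557, -0.021, -56.427, -133.54], 'tcp_pos': [0.557, -0.05, 0.173], 'wrist_force': [-0.668, -0.122, -0.164], 'moment': [-0.089, -0.073, -0.035], 'gripper_width': 0.695}
147.9612281252101
[285.62905989 242.3277476 ] [285.6823864  229.84733121] [368.6026827   36.04301241]
```

View pics/w3.png

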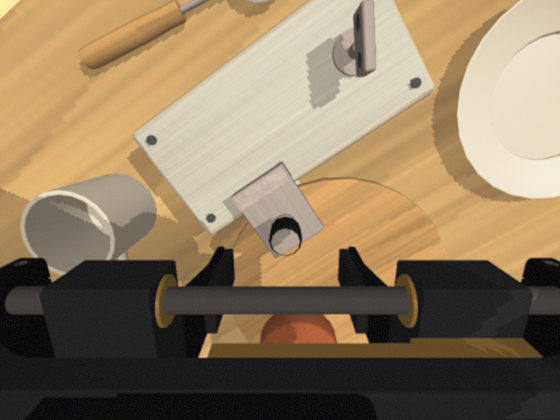

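Knob top is at (286,243), matching my prediction (285.6, 242.3). The key's wing is at (367,35), and I'll check its angle against the expected end position before pulling.

Run:
```python
from h import *
import pickle
p=pickle.load(open("p3.pkl","rb"));w=cv2.imread("pics/w3.png")
c=np.array([.474,.0625,.107])
for y in (-16,-20,-24.8,-28,-32):
  d=.02*np.array([np.cos(np.radians(y)),np.sin(np.radians(y)),0]);print(y,proj(p,c+d),proj(p,c-d))
cv2.imwrite("pics/c3.png",cv2.resize(w[0:90,320:420],None,fx=6,fy=6,interpolation=2))
```

```text
-16 [375.03196146  70.41350378] [361.78241453  -0.41768202]
-20 [372.83538003  71.00322719] [364.10783462  -1.08245196]
-24.8 [370.17648966  71.49185846] [366.92993084  -1.63449476]
-28 [368.39784683  71.68353082] [368.82047261  -1.85145197]
-32 [366.17662152  71.77138759] [371.18260273  -1.95122755]
```

View pics/c3.png

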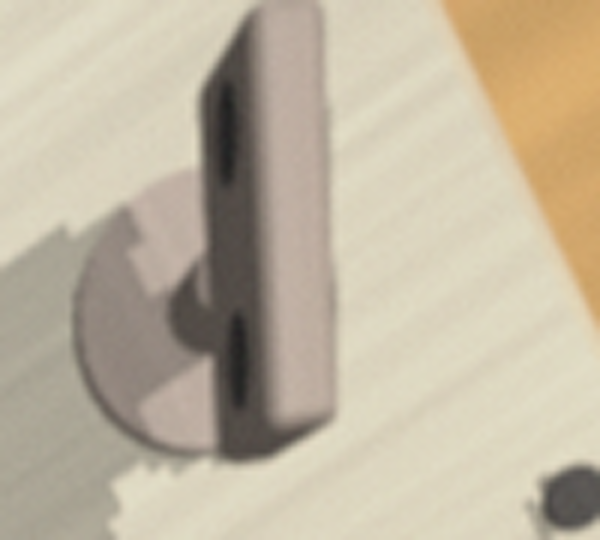

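The wing's top face tilts about 1.7 px over its length, so its yaw is about -27°, or roughly 3.6 rad of winding: at its stop. I'll descend on the knob and close.

Request:
{"op": "drive_tool", "data": {"steps": [0, 0, 0, 0, 0, 0.022, 0.7, 0, 0, 0, 0, 0, 0.022, 0.7, 0, 0, 0, 0, 0, 0.022, 0.7, 0, 0, 0, 0, 0, 0, 0.5, 0, 0, 0, 0, 0, 0, 0, 0, 0, 0, 0, 0, 0, 0, 0, 0, 0, 0, 0, 0, 0, 0, 0, 0, 0, 0, 0, 0, 0, 0, 0, 0, 0, 0, 0, 0, 0, 0, 0, 0, 0, 0]}}

```text
time_s: 9.63
tcp_pos: [0.556, -0.0499, 0.109]
ee_rot: [[-0.849, 0.528, -0.001], [0.528, 0.849, -0.002], [-0.0, -0.002, -1.0]]
wrist_force: [-0.8, -2.6, 2.3]
gripper_width: 0.263
gripper_force: 30.0
```

Request:
{"op": "drive_tool", "data": {"steps": [0, 0, 0, 0, 0, 0, 0, 0, 0, 0, 0, 0, 0, 0, 0, 0, 0, 0, 0, 0, 0, 0, 0, 0, 0, 0, 0, 0]}}

```text
time_s: 9.97
tcp_pos: [0.556, -0.0499, 0.109]
ee_rot: [[-0.849, 0.528, -0.001], [0.528, 0.849, -0.002], [-0.0, -0.002, -1.0]]
wrist_force: [-1.5, -4.9, 5.8]
gripper_width: 0.267
gripper_force: 30.0
```

Request:
{"op": "drive_tool", "data": {"steps": [0, 0, 0, 0, 0, -0.004, 0, 0, 0, 0, 0, 0, -0.004, 0, 0, 0, 0, 0, 0, -0.004, 0, 0, 0, 0, 0, 0, -0.004, 0, 0, 0, 0, 0, 0, -0.004, 0, 0, 0, 0, 0, 0, -0.002, 0, 0, 0, 0, 0, 0, 0, 0]}}

```text
time_s: 10.55
tcp_pos: [0.5559, -0.0499, 0.1286]
ee_rot: [[-0.849, 0.529, -0.002], [0.529, 0.849, -0.001], [0.001, -0.002, -1.0]]
wrist_force: [2.9, -6.6, -8.6]
gripper_width: 0.264
gripper_force: 30.0
```

Request:
{"op": "drive_tool", "data": {"steps": [0, 0, 0, 0, 0, -0.0015, 0, 0, 0, 0, 0, 0, -0.0015, 0, 0, 0, 0, 0, 0, 0, 0]}}

```text
time_s: 10.8
tcp_pos: [0.5559, -0.0499, 0.1311]
ee_rot: [[-0.849, 0.529, -0.002], [0.529, 0.849, -0.001], [0.001, -0.002, -1.0]]
wrist_force: [3.4, -6.7, -9.5]
gripper_width: 0.269
gripper_force: 30.0
```

Request:
{"op": "drive_tool", "data": {"steps": [0, 0, 0, 0, 0, -0.001, 0, 0, 0, 0, 0, 0, 0, 0, 0, 0, 0, 0, 0, 0, 0]}}

```text
time_s: 11.05
tcp_pos: [0.5559, -0.0499, 0.1312]
ee_rot: [[-0.848, 0.529, -0.002], [0.529, 0.848, -0.001], [0.001, -0.002, -1.0]]
wrist_force: [5.1, -7.0, -14.7]
gripper_width: 0.265
gripper_force: 30.0
```

The force rises with no further travel, so the plunger is at its upper stop. I'll hold it about 4 s while the turntable runs.

Request:
{"op": "drive_tool", "data": {"steps": [0, 0, 0, 0, 0, 0, 0, 0, 0, 0, 0, 0, 0, 0, 0, 0, 0, 0, 0, 0, 0, 0, 0, 0, 0, 0, 0, 0, 0, 0, 0, 0, 0, 0, 0, 0, 0, 0, 0, 0, 0, 0, 0, 0, 0, 0, 0, 0, 0, 0, 0, 0, 0, 0, 0, 0, 0, 0, 0, 0, 0, 0, 0, 0, 0, 0, 0, 0, 0, 0]}}

```text
time_s: 11.88
tcp_pos: [0.5559, -0.0499, 0.1312]
ee_rot: [[-0.848, 0.529, -0.002], [0.529, 0.848, -0.001], [0.002, -0.002, -1.0]]
wrist_force: [4.9, -8.1, -13.5]
gripper_width: 0.266
gripper_force: 30.0
```

Request:
{"op": "drive_tool", "data": {"steps": [0, 0, 0, 0, 0, 0, 0, 0, 0, 0, 0, 0, 0, 0, 0, 0, 0, 0, 0, 0, 0, 0, 0, 0, 0, 0, 0, 0, 0, 0, 0, 0, 0, 0, 0, 0, 0, 0, 0, 0, 0, 0, 0, 0, 0, 0, 0, 0, 0, 0, 0, 0, 0, 0, 0, 0, 0, 0, 0, 0, 0, 0, 0, 0, 0, 0, 0, 0, 0, 0]}}

```text
time_s: 12.72
tcp_pos: [0.5559, -0.0499, 0.1312]
ee_rot: [[-0.848, 0.529, -0.002], [0.529, 0.848, -0.001], [0.002, -0.002, -1.0]]
wrist_force: [4.6, -7.3, -13.3]
gripper_width: 0.267
gripper_force: 30.0
```

Request:
{"op": "drive_tool", "data": {"steps": [0, 0, 0, 0, 0, 0, 0, 0, 0, 0, 0, 0, 0, 0, 0, 0, 0, 0, 0, 0, 0, 0, 0, 0, 0, 0, 0, 0, 0, 0, 0, 0, 0, 0, 0, 0, 0, 0, 0, 0, 0, 0, 0, 0, 0, 0, 0, 0, 0, 0, 0, 0, 0, 0, 0, 0, 0, 0, 0, 0, 0, 0, 0, 0, 0, 0, 0, 0, 0, 0]}}

```text
time_s: 13.55
tcp_pos: [0.5559, -0.0499, 0.1312]
ee_rot: [[-0.848, 0.529, -0.002], [0.529, 0.848, -0.001], [0.002, -0.002, -1.0]]
wrist_force: [4.6, -7.5, -13.5]
gripper_width: 0.265
gripper_force: 30.0
```

Request:
{"op": "drive_tool", "data": {"steps": [0, 0, 0, 0, 0, 0, 0, 0, 0, 0, 0, 0, 0, 0, 0, 0, 0, 0, 0, 0, 0, 0, 0, 0, 0, 0, 0, 0, 0, 0, 0, 0, 0, 0, 0, 0, 0, 0, 0, 0, 0, 0, 0, 0, 0, 0, 0, 0, 0, 0, 0, 0, 0, 0, 0, 0, 0, 0, 0, 0, 0, 0, 0, 0, 0, 0, 0, 0, 0, 0]}}

```text
time_s: 14.38
tcp_pos: [0.5559, -0.0498, 0.1312]
ee_rot: [[-0.848, 0.529, -0.002], [0.529, 0.848, -0.001], [0.002, -0.002, -1.0]]
wrist_force: [5.1, -7.1, -14.1]
gripper_width: 0.263
gripper_force: 30.0
```

Run:
```python
from h import *
p=r.camera_params("scene");a=r.capture("scene");b=r.capture("side")
print(proj(p,(.65,-.055,.05)))
A=cv2.resize(a[150:260,200:330],None,fx=4,fy=4,interpolation=2)[:440,:400];B=cv2.resize(b[150:260,220:320],None,fx=4,fy=4,interpolation=2)
cv2.imwrite("pics/e.png",np.hstack([A,B]))
```

```text
[257.68986671 209.38402375]
```

View pics/e.png

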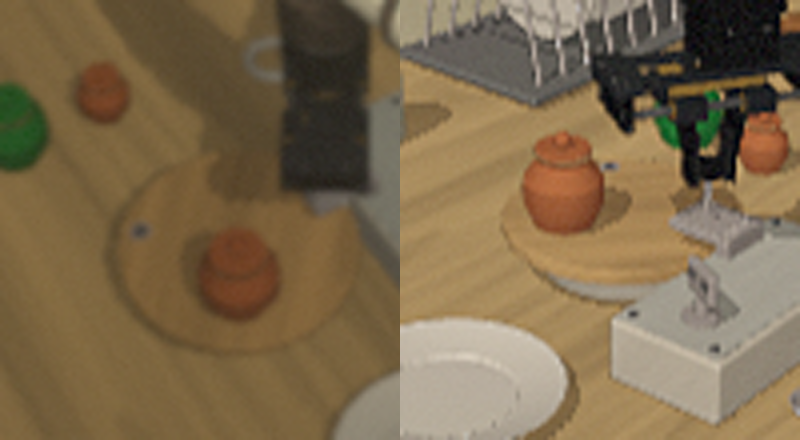

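The jar stands on the turntable, now on the left (left crop (238,275)), and the hole is visible at left crop (138,230). I'll check its distance from the plunger and that it has stopped.

Run:
```python
from h import *
p=r.camera_params("scene")
h=ray(p,(200+138/4,150+230/4),.05);print(h,np.hypot(h[0]-.558,h[1]+.05))
import time
a=cv2.imread("pics/e.png")[:,:400]
b=cv2.resize(r.capture("scene")[150:260,200:330],None,fx=4,fy=4,interpolation=2)[:440,:400]
print(cv2.absdiff(a,b)[150:350,100:280].max())
```

```text
[ 0.71777912 -0.10628084  0.05      ] 0.16940159845801675
11
```

The hole is 169 mm from the plunger's axis and nothing is moving, so the turntable is at its end stop.

```bash
python3 -c "
from station import r
print(r.finish_job())"
```

```text
the job is handed in; nothing more can be done
None
```

The job is handed in at about 15 s: I wound the key to its stop and then pulled the plunger fully up. The turntable carried the standing jar to its end stop (hole measured 169 mm from the plunger), and the gripper still holds the raised knob.

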